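# Tighten the column bolt with its ratchet handle

### The job

Two stand feet are on the bench, one carrying a thick square column and one a thin round rod, each held down by a bolt with a ratchet handle that can only swing a short way between the foot's cheeks. Tighten the bolt of the thick column: swing its handle back and forth (clockwise seen from above tightens, the way back just clicks) until the bolt is fully tight, its pointer aimed at the column, then let go. Leave the bolt and handle of the thin rod alone.

Things in the scene. Friction and masses are not known exactly. Their poses are not given: they have to be found in the camera images.
- column_foot: fixed dark steel foot, 150x110 mm plate 14 thick, carrying the thick square aluminium column, 44x44 mm, 248 high. Origin: on the bolt's axis (pivot of the handle) at bench height; +x points to the column, centre 62 mm away; z up. Two upright cheeks, tops at 62 mm, outer faces 46 mm either side, end 55 mm in front (-x) of the pivot
- column_grip (a point): middle of the black rubber grip (64 long, 16 wide, 20 mm high, flat-sided) of the thick column's steel handle: 115 mm from the pivot, 57 mm over the bench, only bench beneath it; bar end 145 mm from the pivot. x axis along the handle to the pivot. Takes about 4 N here to tighten, under 2 N on the way back
- column_handle (a joint): angle of the thick column's handle, rad: 0 = points straight away from the column (foot's -x); grows clockwise seen from above, the tightening swing; stops at -0.48 and +0.48; stays where left. Ratchet of 20 teeth: up to 0.35 rad of each tightening swing may be idle before the bolt follows; swinging back leaves the bolt where it is
- column_bolt (a joint): turn of the thick column's bolt, rad: starts at 0 to 0.5 (loose), grows clockwise from above, hard stop (fully tight) at 2.1; stiff, 0.4 N m, stays where left. A white pointer 25 mm long on the black disc on top (54 mm wide, 74 mm over the bench) turns with it: aimed straight at the column at 2.1, before that as many rad anticlockwise of it as remain
- post_foot: the other foot: as column_foot, same bolt and handle, but with a thin round steel rod, 14 mm thick, 248 high, instead of the square column. Its bolt is loose and must stay so
- post_pointer (a point): tip of the white pointer on the thin rod's bolt, 25 mm from that bolt's axis, 74 mm over the bench
- post_grip (a point): middle of the grip of the thin rod's handle, 115 mm from its pivot, 57 mm over the bench

How it is judged (in metres and radians):
At the end, for the whole second after the job is handed in: the thick column's bolt stands within 0.2 rad (11 degrees) of its tight stop at 2.1, bolt and handle at rest and released (value of joint column_bolt above 1.9 rad and velocity of joint column_bolt between -0.05 and 0.05 rad/s and velocity of joint column_handle between -0.1 and 0.1 rad/s); the robot touches nothing.
It fails at once if the thin rod's bolt was turned (pointer tip moved more than 6 mm) (distance of post_pointer from where it was at the start of the episode above 0.006 m).
It fails at once if the thin rod's handle was moved more than 20 mm at its grip (distance of post_grip from where it was at the start of the episode above 0.02 m).
It also fails if it takes over 64 s, if anything falls off the work surface, if the arm or the gripper's body presses on something with over 40 N, if the wrist force passes 120 N, or if a joint passes its speed limit or range.

### The arm

A 6-joint arm with a two-finger parallel gripper is mounted at the origin on a cart in front of the work surface, level with it; the furniture and walls round the work are solid. World frame = base frame: x ahead of the robot, y to its left, z up, the work surface at z = 0. Lengths are in m, angles in degrees, forces in N, time in s.
With the tool pointing down it reaches from about 0.375 to 0.75 m from the base axis. Payload 9 kg.
Tool frame: the origin (TCP) lies at the very end of the fingers, on their centre line; the grasp point (between the pads) lies 19 mm behind it; x points along the fingers, y is the direction in which the jaws open and shut, and the axes are right-handed (so a half turn about x gives the same grasp; the last joint's range is limited). The gripper opens to 85 mm and grips with 20 to 120 N. Pads are 22 mm wide; open, the fingers measure 114 mm over their backs; the gripper's body (76 mm by 85 mm) begins 54 mm behind the grasp point. The pads swing forward as they close: fully open they stand 13 mm farther back than shut.
Start: joints at [-86.098, 5.964, 5.575, 89.605, 0, 77.527], TCP at [0.169, -0.576, 0.231] pointing down, gripper open.
Joint ranges: [-171.21, 171.21], [-48.23, 106.86], [-62.78, 66.21], [-105.2, 120.99], [-86.42, 89.51], [-180, 180]. Speed limits (degrees/s): [127.2, 127.2, 147.25, 180, 180, 180].

### API

Orientations are given as [roll, pitch, yaw] about the fixed x, y, z axes, in that order (R = Rz(yaw) Ry(pitch) Rx(roll)).
In Python, from cell import bot gives the robot as it stands.
- The arm moves only by the tool play_rows, never from a script. Its argument "series" is a list that holds one entry, the list of rows, each a list of 7 numbers: the opening, from -1 (shut) to 1 (fully open), then the shift along the tool's x, y, z in mm, then the turn, a rotation vector about the tool's x, y, z in rad. A call has 1 to 20 rows; each row shifts and turns the pose as measured when the row begins, along the tool's axes as they then stand; what a row does not reach is not made up. A row lasts 1/10 s, in which the tool goes at most 50 mm and 8.59 degrees, less where a joint would pass 70% of its speed; a pose out of reach is approached as far as the arm can. A call with a gripper value outside its range is refused whole. The fingers move at their own pace and stop on an object; "force" is the grip in N (left out, the last holds). Time passes only in rows, so rows that do not move let the fingers close. It gives the time, the measured TCP pose, the force and the opening at its end, in the units of the state.
- bot.sense(): the state, without advancing time (a new reading comes with each control period).
- bot.get_image(name): name is "scene" or "top" or "wrist"; returns a dict with "pixels" (384x512x3 uint8, red, green, blue), "intrinsics" (3x3 intrinsics, pixels), "world_to_cam" (4x4, takes a point from world to camera coordinates). Camera axes: x right, y down, z forward; pixel columns grow to the right and rows downward; lengths in m; the calibration is good to about 2 mm. The wrist camera is an equidistant fisheye: a pixel r from the principal point sees the ray r / f radians off the axis. A picture is of the moment at which its call begins. There is no depth.
- bot.hand_in(): hands the job in, once; it reports no verdict.
The state is a dict: "clock": time; "q": joint angles; "qvel": joint speeds; "tau": joint torques, N m; "position": TCP position; "tool_rot": TCP orientation; "ft_force": force on the tool from outside, world axes, zero at the start; "wrist_torque": the same for the moment, N m; "finger_gap": opening from 0.0 (shut) to 1.0 (fully open).
Only numpy, scipy, OpenCV 4.12 (cv2) and the standard library are available. Lean on these libraries where they do the work, as an engineer would, in place of code of your own. Each camera call takes 0.05 s, during which the arm holds its last target.

## Working session

There is one attempt and no reset: what is moved stays moved. The work goes in short steps, Python scripts to look and compute and a tool call to move; the robot and the scene stay as the last step left them, time stands still between calls to the robot, and variables do not carry over. Pictures are saved under pics/ and viewed, and the job is handed in when it is done.

Besides the shell and the picture viewer there is one more tool, called as a command line: name --argument value ..., lists and objects as JSON in quotes. play_rows: Moves the arm, as the interface text tells. Its arguments: {"type":"object","properties":{"series":{"type":"array"},"force":{"type":"number"}},"required":["series"]}

```bash
mkdir -p pics; ls; python3 - <<'E'
from cell import bot
import cv2
print(bot.sense())
for n in ["scene","top","wrist"]:
    d=bot.get_image(n); cv2.imwrite(f"pics/{n}0.png",cv2.cvtColor(d["pixels"],cv2.COLOR_RGB2BGR))
    print(n,d["intrinsics"],d["world_to_cam"])
E
```

```text
pics
{'clock': 0.0, 'q': array([-8.60994237e+01,  6.00009326e+00,  5.52662432e+00,  8.96078267e+01,
        3.10916383e-04,  7.75292911e+01]), 'qvel': array([-0.02349321,  0.08699207,  0.00960067, -0.04063061, -0.05856309,
       -0.11044189]), 'tau': array([ 2.27002216e-03, -5.56925261e+01,  5.03653729e+01,  1.66010647e-02,
       -2.08817655e-04,  8.09839747e-06]), 'position': array([ 0.16912798, -0.57529408,  0.23050311]), 'tool_rot': array([-102.68983628,   89.91870377,   93.68144872]), 'ft_force': array([ 0.03985023, -0.20446411, -0.08591533]), 'wrist_torque': array([-0.05719995, -0.04514752, -0.05799353]), 'finger_gap': 1.0009159983343592}
scene [[398.43317154   0.         252.17216506]
 [  0.         398.43317154 186.91184707]
 [  0.           0.           1.        ]] [[-0.77997119 -0.62561249 -0.01593615  0.48272068]
 [-0.39267757  0.50907416 -0.76592939  0.15080311]
 [ 0.48728767 -0.59114509 -0.64272717  0.76132214]
 [ 0.          0.          0.          1.        ]]
top [[471.19857481   0.         257.25122473]
 [  0.         471.19857481 192.77781108]
 [  0.           0.           1.        ]] [[-0.02306238 -0.99972125 -0.00505376  0.17776409]
 [-0.99684611  0.02337942 -0.07583694  0.46791099]
 [ 0.07593396  0.00328885 -0.99710743  0.88345922]
 [ 0.          0.          0.          1.        ]]
wrist [[297.31863964   0.         257.84395022]
 [  0.         297.31863964 192.29753995]
 [  0.           0.           1.        ]] [[ 0.28184081 -0.95946015 -0.00140668 -0.60013593]
 [-0.92167644 -0.27114867  0.27747242 -0.03609391]
 [-0.26660515 -0.07690654 -0.96073257  0.37999926]
 [ 0.          0.          0.          1.        ]]
```

View pics/scene0.png

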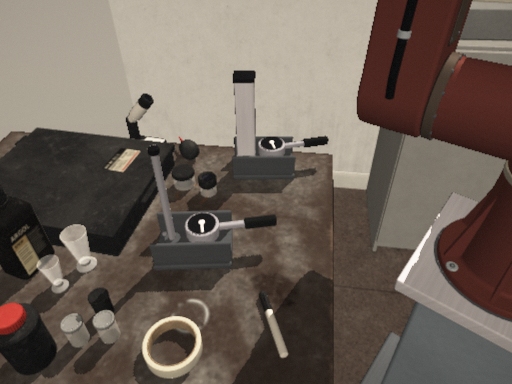

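View pics/top0.png

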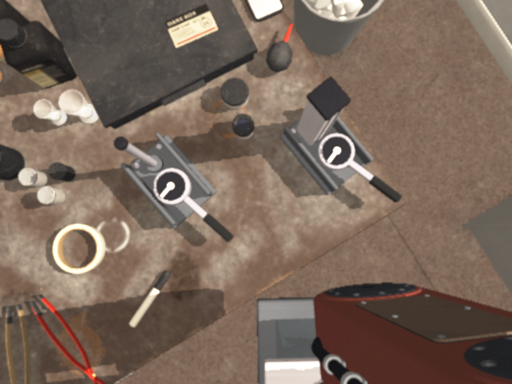

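View pics/wrist0.png

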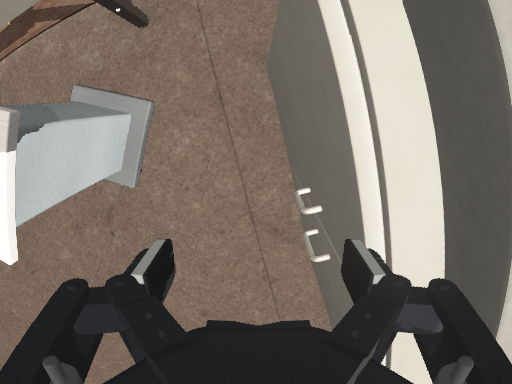

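The scene and top views show the thick column's foot on the right in top: disc at about (337,151), grip at about (384,189). The thin rod's disc is at about (172,186). The wrist view shows only floor and cart. Next I'll measure these points in the top view.

```bash
cat > h.py <<'E'
import numpy as np, cv2
from cell import bot
def ray(d,uv,z):
    K=d["intrinsics"];W=d["world_to_cam"];R=W[:3,:3];t=W[:3,3]
    o=-R.T@t; v=R.T@np.linalg.inv(K)@np.array([uv[0],uv[1],1.]); return o+v*(z-o[2])/v[2]
def proj(d,p):
    K=d["intrinsics"];W=d["world_to_cam"];c=W[:3,:3]@np.asarray(p)+W[:3,3]; q=K@c; return q[:2]/q[2]
E
python3 - <<'E'
from h import *
d=bot.get_image("top"); im=cv2.cvtColor(d["pixels"],cv2.COLOR_RGB2BGR)
c=im[70:220,270:420]; cv2.imwrite("pics/crop1.png",cv2.resize(c,None,fx=4,fy=4,interpolation=cv2.INTER_CUBIC))
d2=bot.get_image("scene"); im2=cv2.cvtColor(d2["pixels"],cv2.COLOR_RGB2BGR)
c=im2[60:190,220:340]; cv2.imwrite("pics/crop2.png",cv2.resize(c,None,fx=4.5,fy=4.5,interpolation=cv2.INTER_CUBIC))
E
```

```text
(no output)
```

View pics/crop1.png

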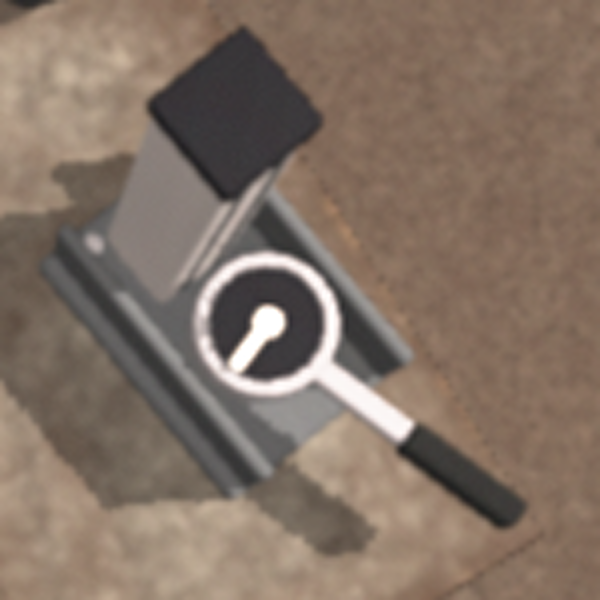

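View pics/crop2.png

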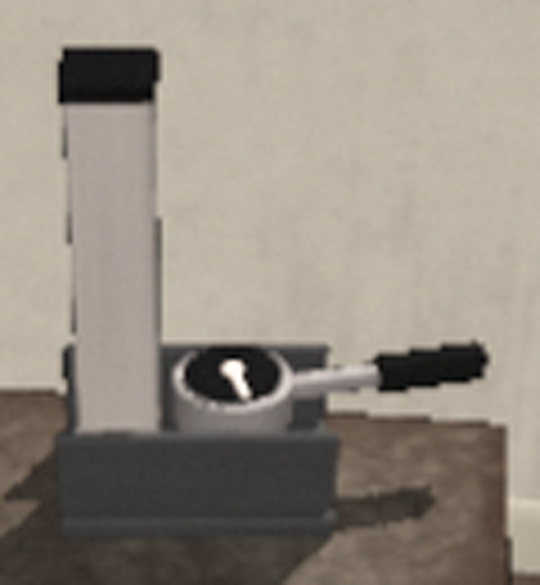

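```bash
python3 - <<'E'
from h import *
d=bot.get_image("top")
def P(cx,cy,z): return ray(d,(270+cx/4,70+cy/4),z)
piv=P(267,323,.074); tip=P(236,368,.074)
g0=P(407,440,.057); g1=P(515,515,.057); col=P(236,113,.248)
print("piv",piv,"tip",tip,"g",g0,g1,(g0+g1)/2,"col",col)
n=np.linalg.norm
print(n((piv-tip)[:2]),n((g0-g1)[:2]),n(((g0+g1)/2-piv)[:2]),n((col-piv)[:2]))
a=lambda v:np.degrees(np.arctan2(v[1],v[0]))
for z in (.248,.262):
  col=P(236,113,z); print("col dir",a(col-piv),n((col-piv)[:2]))
print("handle",a((g0+g1)/2-piv),a(g1-piv),"ptr",a(tip-piv))
# cheek edges: outer top edges
e=[P(240,490,.062),P(45,265,.062),P(410,358,.062),P(280,195,.062)]
print("cheek dir",a(e[1]-e[0]),a(e[3]-e[2]))
E
```

```text
piv [0.54038729 0.02139364 0.074     ] tip [0.52025794 0.03608044 0.074     ] g [ 0.48752253 -0.04360557  0.057     ] [ 0.45196821 -0.09142012  0.057     ] [ 0.46974537 -0.06751285  0.057     ] col [0.58898133 0.05923452 0.248     ]
0.02491772535173175 0.05958474328244934 0.11355458662648019 0.06158987525727069
col dir 37.90841588697605 0.06158987525727069
col dir 41.83662504898143 0.060013622737237086
handle -128.46940471974855 -128.08798413500787 ptr 143.88471436174123
cheek dir 39.0924434857704 36.311921795119524
```

```bash
cat >> h.py <<'E'
from scipy.spatial.transform import Rotation as Ro
PIV=np.array([.5404,.0214]); A0=-142.1
def st(tgt=None,hang=None):
    s=bot.sense(); p=s["position"]; R=Ro.from_euler("xyz",s["tool_rot"],degrees=True).as_matrix()
    a=lambda v:np.degrees(np.arctan2(v[1],v[0]))
    print("t",round(s["clock"],2),"pos",p.round(4),"yang",a(R[:,1]).round(2),"zang",a(R[:,2]).round(2),"xax",R[:,0].round(3),"q",s["q"].round(1),"F",s["ft_force"].round(1),"gap",round(s["finger_gap"],3))
    v=p[:2]-PIV; print("r",np.linalg.norm(v).round(4),"handle ang rad",np.radians(A0-a(v)).round(3))
    if tgt is not None: print("tool shift mm",(R.T@(np.array(tgt)-p)*1000).round(1))
    return s,R
E
python3 - <<'E'
from h import *
st([.469,-.069,.23])
d=bot.get_image("top"); print(ray(d,(218,227),.057),ray(d,(172,186),.074))
E
```

```text
t 0.3 pos [ 0.1692 -0.5755  0.2311] yang -73.63 zang -163.63 xax [ 0.  0. -1.] q [-86.1   6.    5.6  89.6   0.   77.5] F [ 0.6 -0.2  0.1] gap 0.999
r 0.703 handle ang rad -0.353
tool shift mm [   1.3 -401.5 -430.5]
[0.40813396 0.23963599 0.057     ] [0.48348688 0.31965083 0.074     ]
```

play_rows --series '[[[1,0,-31,-33,0,0,0],[1,0,-31,-33,0,0,0],[1,0,-31,-33,0,0,0],[1,0,-31,-33,0,0,0],[1,0,-31,-33,0,0,0],[1,0,-31,-33,0,0,0],[1,0,-31,-33,0,0,0],[1,0,-31,-33,0,0,0],[1,0,-31,-33,0,0,0],[1,0,-31,-33,0,0,0],[1,0,-31,-33,0,0,0],[1,0,0,0,-0.12,0,0],[1,0,0,0,-0.12,0,0],[1,0,0,0,-0.12,0,0],[1,0,0,0,-0.12,0,0],[1,0,0,0,-0.12,0,0],[1,0,0,0,0,0,0]]]' --force 40

```text
clock: 2.05
position: [0.4301, -0.1272, 0.2304]
tool_rot: [126.1, 89.7, -1.9]
ft_force: [0.0, -0.5, -0.5]
finger_gap: 0.996
```

```bash
python3 - <<'E'
from h import *
st([.469,-.069,.23])
E
```

```text
t 2.05 pos [ 0.4301 -0.1272  0.2304] yang -38.0 zang -127.99 xax [ 0.005 -0.    -1.   ] q [-33.4 -21.1 -19.5  91.4   0.1  94.6] F [ 0.  -0.5 -0.5] gap 0.996
r 0.1851 handle ang rad -0.271
tool shift mm [  0.5  -5.2 -69.8]
```

play_rows --series '[[[1,20,-3,-35,0,0,0],[1,20,-3,-35,0,0,0],[1,30,0,0,0,0,0],[1,0,0,0,0,0,0]]]'

```text
clock: 2.45
position: [0.4709, -0.0677, 0.1597]
tool_rot: [113.8, 89.5, -15.2]
ft_force: [0.1, -0.2, -0.5]
finger_gap: 0.997
```

```bash
python3 - <<'E'
from h import *
st([.469,-.069,.04])
d=bot.get_image("wrist"); cv2.imwrite("pics/w1.png",cv2.cvtColor(d["pixels"],cv2.COLOR_RGB2BGR))
E
```

```text
t 2.45 pos [ 0.4709 -0.0677  0.1597] yang -38.99 zang -128.99 xax [ 0.008 -0.002 -1.   ] q [-2.40e+01 -1.69e+01 -2.34e+01  8.30e+01  1.00e-01  1.05e+02] F [ 0.1 -0.2 -0.5] gap 0.997
r 0.113 handle ang rad -0.247
tool shift mm [119.7  -1.5   2.6]
```

View pics/w1.png

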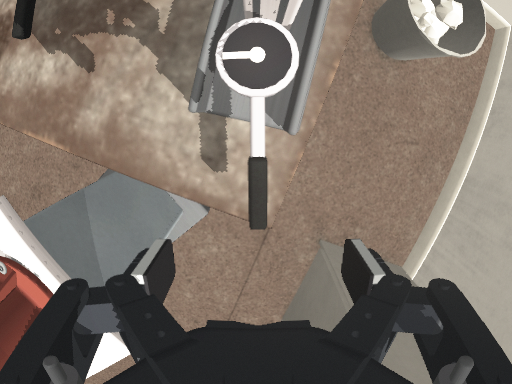

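The wrist view shows the grip at (258,193), vertical and centred between the fingers, so it's safe to descend.

play_rows --series '[[[1,40,0,1,0,0,0],[1,40,0,1,0,0,0],[1,30,0,0,0,0,0],[1,8,0,0,0,0,0],[0,0,0,0,0,0,0],[-0.5,0,0,0,0,0,0],[-1,0,0,0,0,0,0],[-1,0,0,0,0,0,0],[-1,0,0,0,0,0,0],[-1,0,0,0,0,0,0],[-1,0,0,0,0,0,0]]]' --force 40

```text
clock: 3.6
position: [0.4781, -0.0761, 0.0575]
tool_rot: [107.0, 88.4, -22.7]
ft_force: [-3.7, 1.0, 0.5]
finger_gap: 0.185
```

```bash
python3 - <<'E'
from h import *
st([.469,-.069,.04])
d=bot.get_image("wrist"); cv2.imwrite("pics/w2.png",cv2.cvtColor(d["pixels"],cv2.COLOR_RGB2BGR))
E
```

```text
t 3.6 pos [ 0.4781 -0.0761  0.0575] yang -39.7 zang -129.69 xax [ 0.025 -0.01  -1.   ] q [-2.460e+01 -1.440e+01 -3.210e+01  7.080e+01  1.000e-01  1.051e+02] F [-3.7  1.   0.5] gap 0.185
r 0.1157 handle ang rad -0.34
tool shift mm [ 17.2 -11.9   0.5]
```

View pics/w2.png

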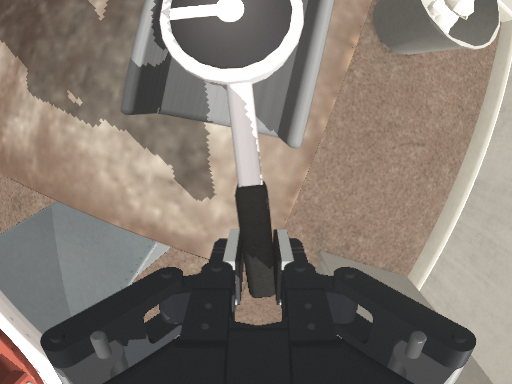

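The grip is held, but only by the pad ends: TCP z is 0.0575, and the grip lies at (258,240) in the wrist view, a little tilted against the fingers. I'll open slightly, straighten up and go lower.

```bash
cat >> h.py <<'E'
def corr(th,r=.115,z=.04):
    "tool-axes shift mm and rotvec from the current pose to handle angle th"
    s,R=st(); h=np.radians(A0)-th; u=np.array([np.cos(h),np.sin(h)])
    tgt=np.array([*(PIV+r*u),z]); y=np.array([-u[1],u[0],0]); 
    y=y*np.sign(y@R[:,1]); x=np.array([0,0,-1.]); Rt=np.c_[x,y,np.cross(x,y)]
    print("th",th,"shift",(R.T@(tgt-s["position"])*1000).round(1),"rot",Ro.from_matrix(R.T@Rt).as_rotvec().round(3))
E
python3 - <<'E'
from h import *
corr(-.34)
E
```

```text
t 3.65 pos [ 0.4781 -0.0761  0.0575] yang -39.7 zang -129.69 xax [ 0.025 -0.01  -1.   ] q [-2.460e+01 -1.440e+01 -3.210e+01  7.080e+01  1.000e-01  1.051e+02] F [-4.6  1.4  0.5] gap 0.18
r 0.1157 handle ang rad -0.34
th -0.34 shift [17.5 -0.6 -0.5] rot [-0.123 -0.006 -0.026]
```

play_rows --series '[[[-0.3,0,0,0,0,0,0],[-0.3,0,0,0,-0.06,0,-0.02],[-0.3,10,0,0,-0.06,0,-0.02],[-0.3,12,0,0,0,0,0],[-0.3,0,0,0,0,0,0]]]'

```text
clock: 4.15
position: [0.482, -0.0776, 0.0367]
tool_rot: [-149.9, 89.4, 87.3]
ft_force: [-0.4, 0.2, 0.5]
finger_gap: 0.352
```

```bash
python3 - <<'E'
from h import *
corr(-.34)
d=bot.get_image("wrist"); cv2.imwrite("pics/w3.png",cv2.cvtColor(d["pixels"],cv2.COLOR_RGB2BGR))
E
```

```text
t 4.15 pos [ 0.482  -0.0776  0.0367] yang -32.8 zang -122.81 xax [ 0.001  0.011 -1.   ] q [-24.9 -10.3 -30.7  69.8   0.6  97.9] F [-0.4  0.2  0.5] gap 0.352
r 0.1149 handle ang rad -0.376
th -0.34 shift [-3.3 -4.2  0.2] rot [-0.003 -0.009  0.005]
```

View pics/w3.png

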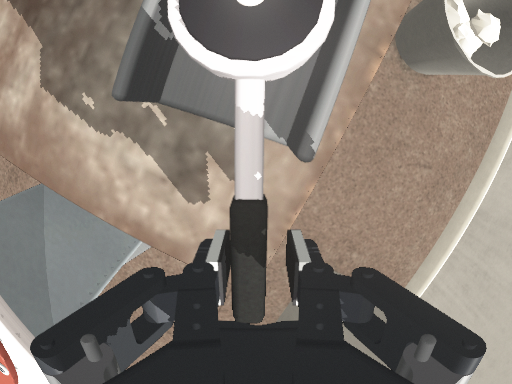

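The grip at (249,260) now sits parallel between the pads at full depth. Next I close and swing back to the near stop.

play_rows --series '[[[-1,0,-3,0,0,0,0],[-1,-2,0,0,0,0,0],[-1,0,0,0,0,0,0],[-1,0,0,0,0,0,0],[-1,0,7,0,-0.06,0,0],[-1,0,7,0,-0.06,0,0],[-1,0,0,0,0,0,0]]]' --force 40

```text
clock: 4.9
position: [0.4914, -0.0825, 0.0381]
tool_rot: [-165.0, 89.3, 79.1]
ft_force: [2.1, 0.1, -7.8]
finger_gap: 0.181
```

```bash
python3 - <<'E'
from h import *
corr(-.46)
E
```

```text
t 4.9 pos [ 0.4914 -0.0825  0.0381] yang -25.93 zang -115.93 xax [ 0.002  0.011 -1.   ] q [-25.   -8.6 -29.   69.7   0.6  90.9] F [ 2.1  0.1 -7.8] gap 0.181
r 0.1149 handle ang rad -0.469
th -0.46 shift [-1.9 -1.   0.1] rot [-0.003 -0.011  0.003]
```

play_rows --series '[[[-1,0,-10.5,-0.5,0.091,0,0],[-1,0,-10.5,-0.5,0.091,0,0],[-1,0,-10.5,-0.5,0.091,0,0],[-1,0,-10.5,-0.5,0.091,0,0],[-1,0,-10.5,-0.5,0.091,0,0],[-1,0,0,0,0,0,0]]]'

```text
clock: 5.5
position: [0.45, -0.0481, 0.0382]
tool_rot: [-145.9, 89.4, 70.9]
ft_force: [3.3, -0.9, -11.8]
finger_gap: 0.177
```

```bash
python3 - <<'E'
from h import *
corr(0.0)
E
```

```text
t 5.5 pos [ 0.45   -0.0481  0.0382] yang -53.22 zang -143.22 xax [ 0.004  0.011 -1.   ] q [-23.2 -17.6 -36.8  70.9   0.6 120. ] F [  3.3  -0.9 -11.8] gap 0.177
r 0.114 handle ang rad 0.006
th 0.0 shift [-1.8  0.7  0.9] rot [-0.02  -0.009  0.006]
```

play_rows --series '[[[-1,-1,-10.5,-0.2,0.088,0,0],[-1,0,-10.5,-0.2,0.088,0,0],[-1,0,-10.5,-0.2,0.088,0,0],[-1,0,-10.5,-0.3,0.088,0,0],[-1,0,-10.5,-0.3,0.088,0,0],[-1,0,0,0,0,0,0]]]'

```text
clock: 6.1
position: [0.4295, -0.0021, 0.0382]
tool_rot: [-150.5, 89.4, 40.8]
ft_force: [1.7, -0.4, -11.3]
finger_gap: 0.18
```

```bash
python3 - <<'E'
from h import *
corr(0.46)
d=bot.get_image("top"); cv2.imwrite("pics/t1.png",cv2.resize(cv2.cvtColor(d["pixels"],cv2.COLOR_RGB2BGR)[70:220,250:420],None,fx=4,fy=4,interpolation=cv2.INTER_CUBIC))
E
```

```text
t 6.1 pos [ 0.4295 -0.0021  0.0382] yang -78.73 zang -168.73 xax [ 0.008  0.007 -1.   ] q [-18.2 -23.  -40.9  71.7   0.5 150.5] F [  1.7  -0.4 -11.3] gap 0.18
r 0.1133 handle ang rad 0.453
th 0.46 shift [-1.8 -0.8  1.7] rot [-0.005 -0.01   0.005]
```

View pics/t1.png

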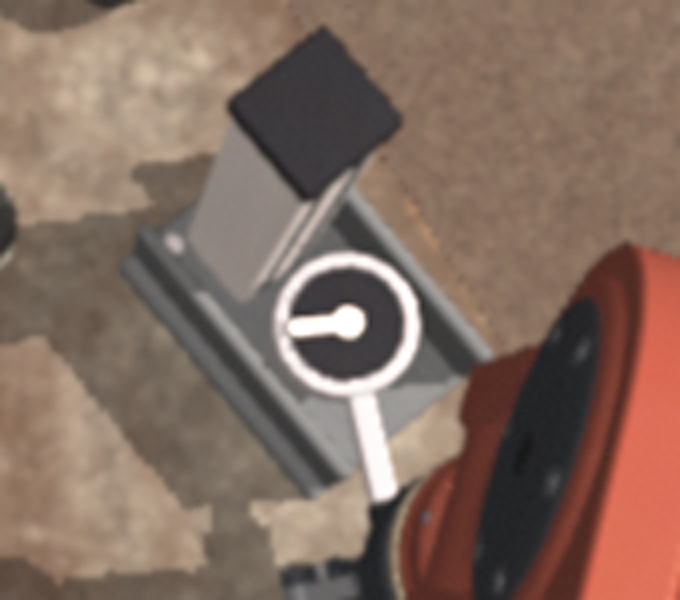

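It works: the pointer in the crop goes from (350,320) to (290,327), so it has turned about 50°, with about 55° left. Swinging back and repeating.

play_rows --series '[[[-1,-1,10.5,-0.2,-0.091,0,0],[-1,0,10.5,-0.2,-0.091,0,0],[-1,0,10.5,-0.2,-0.091,0,0],[-1,0,10.5,-0.3,-0.091,0,0],[-1,0,10.5,-0.3,-0.091,0,0],[-1,0,10.5,-0.3,-0.091,0,0],[-1,0,10.5,-0.3,-0.091,0,0],[-1,0,10.5,-0.3,-0.091,0,0],[-1,0,10.5,-0.3,-0.091,0,0],[-1,0,0,0,0,0,0]]]'

```text
clock: 7.15
position: [0.4874, -0.0803, 0.0381]
tool_rot: [172.7, 88.7, 54.5]
ft_force: [4.0, 4.9, -5.8]
finger_gap: 0.177
```

```bash
python3 - <<'E'
from h import *
corr(-0.46)
E
```

```text
t 7.15 pos [ 0.4874 -0.0803  0.0381] yang -28.16 zang -118.16 xax [ 0.014  0.019 -1.   ] q [-25.4 -10.1 -30.4  69.5   1.3  92.8] F [ 4.   4.9 -5.8] gap 0.177
r 0.1147 handle ang rad -0.429
th -0.46 shift [-1.9  3.6  0.2] rot [-0.042 -0.023 -0.003]
```

Slight shortfall and a small tilt. I'll finish the return and then do the tightening swing.

play_rows --series '[[[-1,-1,4,0,-0.04,-0.02,0],[-1,0,0,0,0,0,0],[-1,0,-10.5,-0.4,0.09,0,0],[-1,0,-10.5,-0.4,0.09,0,0],[-1,0,-10.5,-0.4,0.09,0,0],[-1,0,-10.5,-0.4,0.09,0,0],[-1,0,-10.5,-0.4,0.09,0,0],[-1,0,-10.5,-0.4,0.09,0,0],[-1,0,-10.5,-0.4,0.09,0,0],[-1,0,-10.5,-0.4,0.09,0,0],[-1,0,-10.5,-0.4,0.09,0,0],[-1,0,0,0,0,0,0]]]'

```text
clock: 8.35
position: [0.4327, -0.0143, 0.0382]
tool_rot: [-158.7, 89.2, 39.0]
ft_force: [2.9, -0.1, -11.3]
finger_gap: 0.176
```

```bash
python3 - <<'E'
from h import *
corr(0.46)
E
```

```text
t 8.35 pos [ 0.4327 -0.0143  0.0382] yang -72.33 zang -162.34 xax [ 0.011  0.009 -1.   ] q [-19.8 -22.4 -40.5  71.5   0.7 142.5] F [  2.9  -0.1 -11.3] gap 0.176
r 0.1134 handle ang rad 0.342
th 0.46 shift [ -1.7 -13.6   0.9] rot [ 0.107 -0.013  0.006]
```

play_rows --series '[[[-1,-1,-7,0,0.055,0,0],[-1,0,-8,0.5,0.06,0,0],[-1,0,0,0,0,0,0]]]'

```text
clock: 8.65
position: [0.4296, -0.0018, 0.0382]
tool_rot: [-164.1, 89.1, 27.2]
ft_force: [0.1, -1.6, -8.1]
finger_gap: 0.18
```

```bash
python3 - <<'E'
from h import *
corr(0.46)
d=bot.get_image("top"); cv2.imwrite("pics/t2.png",cv2.resize(cv2.cvtColor(d["pixels"],cv2.COLOR_RGB2BGR)[70:220,250:420],None,fx=4,fy=4,interpolation=cv2.INTER_CUBIC))
E
```

```text
t 8.65 pos [ 0.4296 -0.0018  0.0382] yang -78.7 zang -168.7 xax [ 0.013  0.007 -1.   ] q [-18.3 -23.4 -41.3  71.5   0.6 150.5] F [ 0.1 -1.6 -8.1] gap 0.18
r 0.1132 handle ang rad 0.455
th 0.46 shift [-1.9 -0.6  1.8] rot [-0.004 -0.014  0.004]
```

View pics/t2.png

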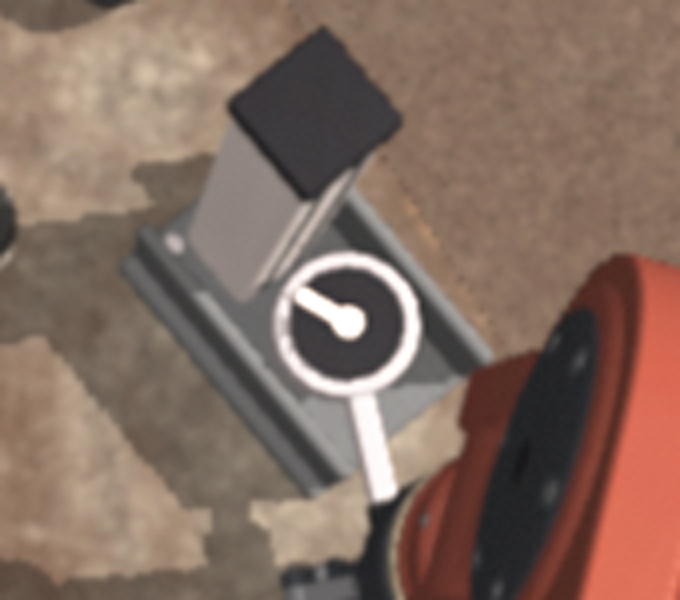

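The pointer tip is now at (295,290), about 23° short. One more stroke.

play_rows --series '[[[-1,-1,10.5,0,-0.091,0,0],[-1,0,10.5,0,-0.091,0,0],[-1,0,10.5,-0.2,-0.091,0,0],[-1,0,10.5,-0.3,-0.091,0,0],[-1,0,10.5,-0.3,-0.091,0,0],[-1,0,10.5,-0.3,-0.091,0,0],[-1,0,10.5,-0.3,-0.091,-0.01,0],[-1,0,10.5,-0.3,-0.091,-0.01,0],[-1,0,10.5,-0.3,-0.091,0,0],[-1,0,4,0,-0.04,0,0],[-1,0,0,0,0,0,0]]]'

```text
clock: 9.8
position: [0.4912, -0.0825, 0.0382]
tool_rot: [164.9, 89.5, 49.1]
ft_force: [3.5, 2.5, -7.4]
finger_gap: 0.18
```

```bash
python3 - <<'E'
from h import *
corr(-0.46)
E
```

```text
t 9.8 pos [ 0.4912 -0.0825  0.0382] yang -25.78 zang -115.78 xax [ 0.006  0.007 -1.   ] q [-24.9  -9.  -29.4  69.5   0.5  90.8] F [ 3.5  2.5 -7.4] gap 0.18
r 0.115 handle ang rad -0.467
th -0.46 shift [-1.8 -0.8  0. ] rot [-0.001 -0.009 -0.002]
```

play_rows --series '[[[-1,-1,-10.5,-0.4,0.09,0,0],[-1,0,-10.5,-0.4,0.09,0,0],[-1,0,-10.5,-0.4,0.09,0,0],[-1,0,-10.5,-0.4,0.09,0,0],[-1,0,-10.5,-0.4,0.09,0,0],[-1,0,-10.5,-0.4,0.09,0,0],[-1,0,-6,0,0.05,0,0],[-1,0,0,0,0,0,0]]]'

```text
clock: 10.6
position: [0.4427, -0.0368, 0.0382]
tool_rot: [-161.5, 88.9, 48.6]
ft_force: [4.2, -0.2, -11.8]
finger_gap: 0.18
```

```bash
python3 - <<'E'
from h import *
corr(0.3)
d=bot.get_image("top"); cv2.imwrite("pics/t3.png",cv2.resize(cv2.cvtColor(d["pixels"],cv2.COLOR_RGB2BGR)[70:220,250:420],None,fx=4,fy=4,interpolation=cv2.INTER_CUBIC))
E
```

```text
t 10.6 pos [ 0.4427 -0.0368  0.0382] yang -59.91 zang -149.91 xax [ 0.012  0.014 -1.   ] q [-22.4 -20.  -38.7  71.    1.  127.5] F [  4.2  -0.2 -11.8] gap 0.18
r 0.1137 handle ang rad 0.124
th 0.3 shift [ -1.6 -20.1  -0.2] rot [ 0.164 -0.017  0.007]
```

View pics/t3.png

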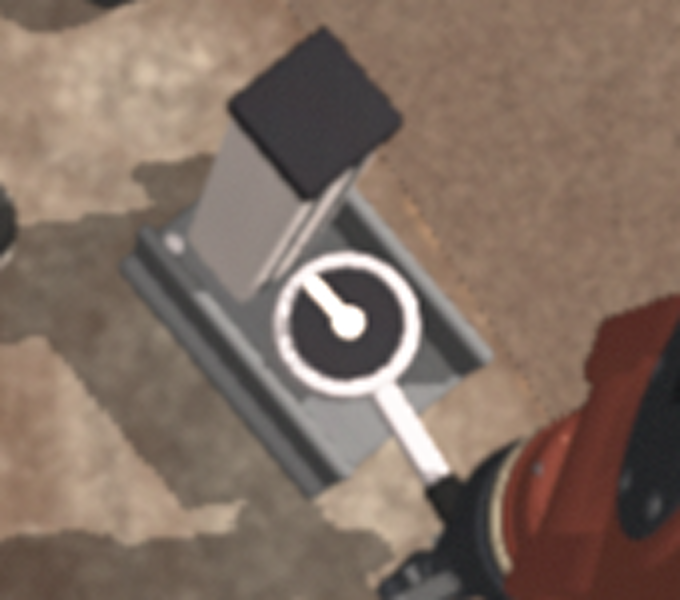

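The tip is at (308,272), about 41° in the world against the column's 38°, so nearly tight. I'll use small steps and watch the force.

play_rows --series '[[[-1,-1,-5,0,0.045,0,0],[-1,0,-4,0,0.035,0,0],[-1,0,0,0,0,0,0]]]'

```text
clock: 10.95
position: [0.439, -0.0295, 0.0383]
tool_rot: [-155.7, 88.8, 50.1]
ft_force: [3.8, 0.3, -9.5]
finger_gap: 0.178
```

```bash
python3 - <<'E'
from h import *
corr(0.3); print(bot.sense()["wrist_torque"])
E
```

```text
t 10.95 pos [ 0.439  -0.0295  0.0383] yang -64.19 zang -154.2 xax [ 0.013  0.015 -1.   ] q [-21.8 -21.  -39.4  71.2   1.1 132.4] F [ 3.8  0.3 -9.5] gap 0.178
r 0.1135 handle ang rad 0.196
th 0.3 shift [ -1.7 -11.9   1. ] rot [ 0.089 -0.018  0.009]
[-0.26052998 -0.49277847  0.27898881]
```

play_rows --series '[[[-1,0,-4,0,0.035,0,0],[-1,0,-4,0,0.035,0,0],[-1,0,0,0,0,0,0]]]'

```text
clock: 11.25
position: [0.4363, -0.0235, 0.0383]
tool_rot: [-154.5, 88.8, 47.7]
ft_force: [3.3, 1.3, -11.4]
finger_gap: 0.177
```

```bash
python3 - <<'E'
from h import *
corr(0.3); print(bot.sense()["wrist_torque"])
d=bot.get_image("top"); cv2.imwrite("pics/t4.png",cv2.resize(cv2.cvtColor(d["pixels"],cv2.COLOR_RGB2BGR)[70:220,250:420],None,fx=4,fy=4,interpolation=cv2.INTER_CUBIC))
E
```

```text
t 11.25 pos [ 0.4363 -0.0235  0.0383] yang -67.84 zang -157.85 xax [ 0.014  0.015 -1.   ] q [-21.1 -21.7 -40.   71.3   1.1 136.7] F [  3.3   1.3 -11.4] gap 0.177
r 0.1133 handle ang rad 0.254
th 0.3 shift [-1.6 -5.2  1.6] rot [ 0.025 -0.018  0.009]
[-0.17134234 -0.58107658  0.58407219]
```

View pics/t4.png

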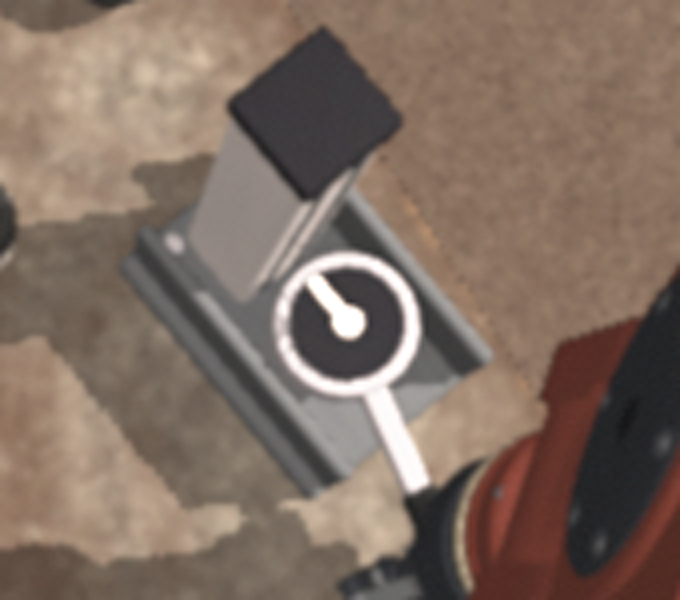

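play_rows --series '[[[-1,0,-4,0,0.035,0,0],[-1,0,-4,0,0.035,0,0],[-1,0,-4,0,0.03,0,0]]]'

```text
clock: 11.6
position: [0.432, -0.0129, 0.0381]
tool_rot: [-144.5, 88.8, 52.2]
ft_force: [5.7, 0.9, -10.1]
finger_gap: 0.178
```

```bash
python3 - <<'E'
from h import *
corr(0.3); print(bot.sense()["wrist_torque"])
d=bot.get_image("top"); cv2.imwrite("pics/t5.png",cv2.resize(cv2.cvtColor(d["pixels"],cv2.COLOR_RGB2BGR)[120:180,305:370],None,fx=9,fy=9,interpolation=cv2.INTER_CUBIC))
def m(o): pass
im=d["pixels"][130:172,316:358].astype(int)
# white pointer inside disc (radius<13.5px of centre)
yy,xx=np.mgrid[130:172,316:358]; c=proj(d,[*PIV,.074]); print(c)
rr=np.hypot(xx-c[0],yy-c[1]); w=(im.min(2)>170)&(rr<13)&(rr>5)
print(w.sum()); p=ray(d,(xx[w].mean(),yy[w].mean()),.074)[:2]-PIV; print(np.degrees(np.arctan2(p[1],p[0])))
E
```

```text
t 11.6 pos [ 0.432  -0.0129  0.0381] yang -73.28 zang -163.29 xax [ 0.012  0.016 -1.   ] q [-20.  -22.6 -40.7  71.6   1.1 143.3] F [  5.7   0.9 -10.1] gap 0.178
r 0.1137 handle ang rad 0.355
th 0.3 shift [-2.   6.3  1. ] rot [-0.07  -0.017  0.011]
[-0.39835474 -0.98178291  0.2763476 ]
[336.74622148 150.74311625]
35
35.19298823190577
```

View pics/t5.png

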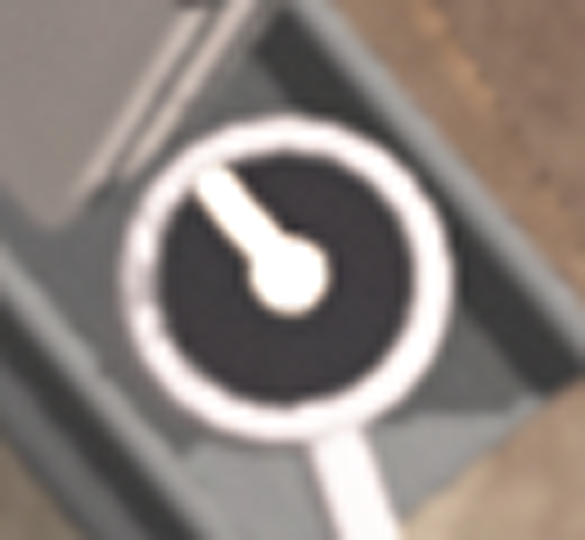

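The handle keeps moving (0.25→0.36 rad) while the pointer stays at about 38°, which suggests the bolt is at its stop. To confirm, I'll finish the stroke and do one more full one, measuring the pointer each time.

```bash
cat >> h.py <<'E'
def ptr(name):
    d=bot.get_image("top"); im=cv2.cvtColor(d["pixels"],cv2.COLOR_RGB2BGR)
    cv2.imwrite(f"pics/{name}.png",cv2.resize(im[70:220,250:420],None,fx=4,fy=4,interpolation=cv2.INTER_CUBIC))
    big=cv2.resize(im[120:182,306:368],None,fx=8,fy=8,interpolation=cv2.INTER_CUBIC).min(2).astype(int)
    yy,xx=np.mgrid[0:big.shape[0],0:big.shape[1]]; U=306+(xx+.5)/8-.5; V=120+(yy+.5)/8-.5
    c=proj(d,[*PIV,.074]); rr=np.hypot(U-c[0],V-c[1])
    hub=(big>150)&(rr<5.5); h=(U[hub].mean(),V[hub].mean())
    w=(big>150)&(rr>6)&(rr<11.5); t=(U[w].mean(),V[w].mean())
    a=lambda v:np.degrees(np.arctan2(v[1],v[0])).round(1)
    H,T=ray(d,h,.074),ray(d,t,.074)
    print("hub",np.round(h,2),"ptr ang",a(T-H),"via pivot",a(T[:2]-PIV),"n",w.sum())
E
python3 - <<'E'
from h import *
corr(0.46); ptr("t6")
E
```

```text
t 11.65 pos [ 0.432  -0.0126  0.0381] yang -73.38 zang -163.39 xax [ 0.012  0.016 -1.   ] q [-19.9 -22.6 -40.7  71.6   1.1 143.5] F [  3.5   1.4 -12. ] gap 0.178
r 0.1136 handle ang rad 0.358
th 0.46 shift [ -1.8 -11.7   0.9] rot [ 0.089 -0.016  0.012]
hub [336.48 149.83] ptr ang 38.2 via pivot 35.6 n 1695
```

play_rows --series '[[[-1,0,-5,0,0.045,0,0],[-1,0,-5,0,0.045,0,0],[-1,0,0,0,0,0,0]]]'

```text
clock: 12.0
position: [0.4298, -0.0042, 0.0381]
tool_rot: [-141.7, 88.9, 50.1]
ft_force: [3.2, 2.6, -10.8]
finger_gap: 0.182
```

```bash
python3 - <<'E'
from h import *
corr(0.46); ptr("t7")
E
```

```text
t 12.0 pos [ 0.4298 -0.0042  0.0381] yang -78.15 zang -168.16 xax [ 0.013  0.015 -1.   ] q [-18.9 -23.2 -41.1  71.7   1.  149.3] F [  3.2   2.6 -10.8] gap 0.182
r 0.1136 handle ang rad 0.434
th 0.46 shift [-1.9 -3.   1.4] rot [ 0.005 -0.015  0.012]
hub [336.48 149.83] ptr ang 38.2 via pivot 35.5 n 1687
```

The pointer is fixed at 38.2°, against a column direction of 37.9°, while the handle runs on: the bolt is fully tight. Releasing and lifting.

play_rows --series '[[[-0.2,0,0,0,0,0,0],[-0.2,0,0,0,0,0,0],[-0.2,0,0,0,0,0,0],[-0.2,-15,0,0,0,0,0],[-0.2,-30,0,0,0,0,0],[-0.2,-40,0,0,0,0,0],[-0.2,-40,0,0,0,0,0],[-0.2,0,0,0,0,0,0],[-0.2,0,0,0,0,0,0],[-0.2,0,0,0,0,0,0]]]'

```text
clock: 13.05
position: [0.4296, -0.0089, 0.1729]
tool_rot: [-157.1, 88.8, 35.0]
ft_force: [0.0, -0.3, -0.9]
finger_gap: 0.397
```

```bash
python3 - <<'E'
from h import *
st(); ptr("t8"); d=bot.get_image("top"); cv2.imwrite("pics/t9.png",cv2.cvtColor(d["pixels"],cv2.COLOR_RGB2BGR))
E
```

```text
t 13.05 pos [ 0.4296 -0.0089  0.1729] yang -77.92 zang -167.93 xax [ 0.017  0.012 -1.   ] q [-19.5 -26.3 -29.4  86.3   1.  148.5] F [ 0.  -0.3 -0.9] gap 0.397
r 0.1149 handle ang rad 0.395
hub [336.48 149.81] ptr ang 38.1 via pivot 35.5 n 1665
```

View pics/t9.png

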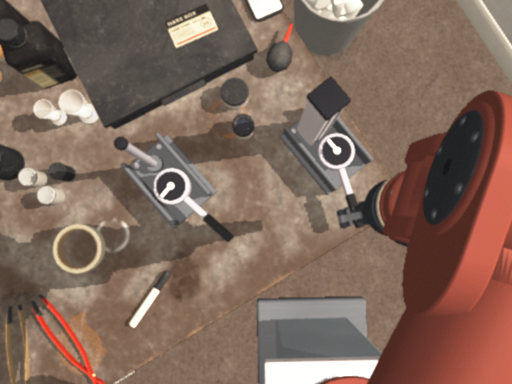

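The top view shows the gripper lifted clear near (360,215), the column pointer aimed at the column, and the thin rod's disc (172,186) and grip (218,227) unchanged. Handing in.

```bash
python3 - <<'E'
from cell import bot
print(bot.hand_in())
E
```

```text
the job is handed in; nothing more can be done
None
```

The thick column's bolt looks fully tight, and I handed the job in at about 13 s of the 64 s allowed. The hand-in gave no verdict, so this rests on my own checks.

I gripped the thick column's handle and made three tightening swings. Then I let go and lifted the gripper clear.

**Bolt:** The pointer stands at 38.1°, against a measured column direction of 37.9°. It stayed there while the handle moved on from about 0.36 to 0.43 rad. A second way of measuring the pointer gave 35.5°, which is also within the 11° allowed.

**No force rise at the stop:** The wrist force stayed at about 10–13 N and didn't jump when the bolt stopped turning. My evidence for full tightness is the pointer, not a felt stop.

**Released:** TCP at 0.173 m, contact force near zero.

**Thin rod:** By eye, its pointer and handle looked unchanged in the last top picture; I didn't measure them again.

**First grasp:** It was too high and dragged the handle by about 0.1 rad. I regripped lower before starting the swings.

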